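# Show the notched plate to the bench reader

### The arm

A 7-joint arm with a two-finger parallel gripper is mounted at the origin on the work surface. World frame = base frame: x ahead of the robot, y to its left, z up, the work surface at z = 0. Lengths are in mm, angles in rad, forces in N, time in s.
With the tool pointing down it reaches from about 350 to 900 mm from the base axis. Payload 19.9 kg.
Tool frame: the origin (TCP) lies between the finger pads, 19 mm behind the fingertips; this is the grasp point; z points along the fingers, y is the line along which they close (so a half turn about z gives the same grasp; the last joint's range is limited). The gripper opens to 94 mm and grips with 3 to 60 N. Pads are 16 mm wide; open, the fingers measure 119 mm over their backs; the gripper's body (75 mm by 177 mm) begins 78 mm behind the grasp point.
Start: joints at [-1.262, 0.417, -0.01, 1.614, 0.005, 1.111, -0.053], TCP at [214.769, 586.92, 224.225] pointing down, gripper open.
Joint ranges: [-2.81, 2.81], [-0.39, 2.02], [-1.27, 1.25], [0.06, 2.57], [-1.19, 4.33], [0.19, 2], [-2.82, 2.82]. Speed limits (rad/s): [1.89, 1.89, 2.39, 2.39, 3.01, 3.01, 3.01].

### API

Orientations are given as a 3x3 rotation matrix whose columns are the frame's x, y, z axes.
In Python, from station import manip gives the robot as it stands. Calls block until the motion is done:
- manip.move_to(position, orientation): joint-space move of the TCP to a pose.
- manip.servo_line(position, rot=None, max_speed=150, threshold=None): straight line of the TCP; rot=None keeps the orientation; max_speed is the mean speed in mm/s. With threshold (N) it stops when the force on the tool has changed by that much, and returns True; else False.
- manip.move_joints(angles): joint-space move.
- manip.grip(opening): finger opening in mm; the grip force is fixed at half the most; returns when the fingers have stopped.
- manip.wait(seconds).
- manip.ik(position, orientation): joint angles nearest the present ones, or None.
- manip.get_obs(): the state.
- manip.snapshot(name): name is "scene" or "top"; returns (picture, depth): 420x560x3 uint8, red, green, blue; 420x560 float32, mm along the optical axis (not along the pixel's ray), 0 where there is no reading.
- manip.camera_params(name): a dict with "fx", "fy", "cx", "cy" (pixels), "position" and "orientation" of the camera in the world. Camera axes: x right, y down, z forward; pixel columns grow to the right and rows downward; lengths in mm; the calibration is good to about 2 mm. A picture is of the moment at which its call begins. camera_params takes no time and is no camera call.
A pose or a line that the arm cannot do raises manip.IKError and nothing moves.
- manip.close_job(): hands the job in; it is judged then, once.
Trained networks look in the newest picture that a camera, given by its name, has taken for a name from the list of things; names that differ only in an ending like _2 or _b are one class to them, and where a whole thing is asked for, a point or a joint stands for the part that bears it (a point fixed in the world has none). Each returns a list of dicts, best first, with "conf" (0 to 1); they miss things now and then, are a little off and sometimes report something else, mostly with a low value. They report only what shows in the picture. A call takes as long as a camera call. They do not tell look-alikes from the thing itself.
- manip.spot_in(camera, query): "pixel" ([row, column] in pixels, amid what is visible of it).
- manip.landmark_of(camera, query): "pixel" ([row, column] in pixels: a listed point, or the origin of a listed thing).
The state is a dict: "clock": time; "q": joint angles; "qd": joint speeds; "joint_torque": joint torques, N m; "position": TCP position; "orientation": TCP orientation; "force": force on the tool from outside, world axes, zero at the start; "moment": the same for the moment, N m; "width": finger opening in mm; "grasp_force": force on a finger pad.
Only numpy, scipy, OpenCV 4.12 (cv2) and the standard library are available. Lean on these libraries where they do the work, as an engineer would, in place of code of your own. Each camera call takes 0.05 s, during which the arm holds its last target. There are 200 camera calls.

### The job

One of the three clear sign plates standing in the rack has a small notch cut out of a top corner; the notch marks its frosted end, and when you look at the plate with the notch at the top left, the side facing you is the label side. Lift that plate out by its clear part, keeping your fingers off the frosted end, and present it label side up to the bench reader: label square to the reader's sloping window and centred about 12 cm in front of it. Finish while holding it still there, touching nothing else with the plate, and leave the other plates and the things on the bench where they are.

Things in the scene. Friction and masses are not known exactly. Their poses are not given: they have to be found in the camera images.
- plate: clear acrylic plate to present, 120 long x 60 high x 5 mm thick, about 45 g, standing on a long edge in a rack slot. Origin: centre of the bottom edge; x along the length to the frosted, notched end, y out of the label face, z up. Clear from x = -60 to +20, frosted from +20 to +60 mm. A 14 x 14 mm square notch is cut from the corner at x = +60, z = 60 mm
- label (a point): centre of the paper label (30 x 26 mm, with a bar pattern) on the label face of the frosted end, at (40, 2.5, 25) mm in the plate's frame, with axes parallel to the plate's
- rack: fixed grey rack, 150 x 170 mm, at any yaw. Origin: centre of its underside. Three slots along its x at y = -65, 0, +65 mm, 7 mm wide, 128 long, floor 6 mm and ribs 26 mm above the bench. A plate in a slot stands 40 mm out of it (top edge 66 mm above the bench) and may lean a few degrees. Any plate may be in any slot
- blank_a: a plain clear plate of the same size without notch or frosting, in another slot (leave it). Origin: centre of its bottom edge, x along its length, z up
- blank_b: a second plain clear plate, like blank_a (leave it)
- reader: fixed bench reader: grey base 150 x 130 x 12 mm; at x = +60 mm a 20 mm thick post, its top 312 mm above the bench, carries the black head. Origin: centre of the base's underside; x points from the window side to the post, z up
- reader_head: the reader's black head: face 50 x 70 mm, 45 mm deep. Origin: centre of its window, 270 mm above the bench, 35 mm from the base centre to the post. z points out of the window, 45 degrees down and away from the post; y level; x up and away from the post. The label belongs at (0, 0, 120) mm here, plate y pointing against this z, so that it looks up at 45 degrees into the window
- tape: loose cardboard tape roll lying flat, outer diameter 90, height 45 mm (leave it). Origin: centre of its underside
- carton: loose small cardboard carton 130 x 100 x 60 mm (leave it). Origin: centre of its underside
There are look-alikes about, which are no part of the job. What is shaped like the plate but brown or purple is not meant.

How it is judged:
By the outcome, as a careful person would: the job done as asked, in the order asked, and still so for the second after the job is handed in, while the arm keeps its last pose, push and grip.
It also fails if it takes over 35 s, if anything falls off the work surface, if the arm or the gripper's body presses on something with over 40 N, if the wrist force passes 120 N, or if a joint passes its speed limit or range.

## Working session

There is one attempt and no reset: what is moved stays moved. The work goes in short steps, each a Python script; the robot and the scene stay as the last script left them, time stands still between calls to the robot, and variables do not carry over. Pictures are saved under pics/ and viewed, at most 10 in all, crops included, and the job is handed in when it is done.

```bash
mkdir -p pics
cat > h.py <<'E'
import numpy as np, cv2
from station import manip
def ray(c,px):
    p=manip.camera_params(c);R=np.array(p["orientation"]);r,cc=px
    return np.array(p["position"]),R@np.array([(cc-p["cx"])/p["fx"],(r-p["cy"])/p["fy"],1.])
def at_z(c,px,z):
    o,d=ray(c,px);return o+d*(z-o[2])/d[2]
def proj(c,P):
    p=manip.camera_params(c);R=np.array(p["orientation"]);v=R.T@(np.array(P)-np.array(p["position"]))
    return np.array([p["cy"]+p["fy"]*v[1]/v[2],p["cx"]+p["fx"]*v[0]/v[2]])
E
python3 - <<'E'
from h import *
ims=[]
for c in("scene","top"):
    im,d=manip.snapshot(c);np.savez(f"pics/{c}.npz",im=im,d=d)
    cv2.imwrite(f"pics/{c}.png",cv2.resize(im[:,:,::-1],(800,600),interpolation=cv2.INTER_CUBIC))
    p=manip.camera_params(c);print(c,p["fx"],np.round(p["position"]),np.round(p["orientation"],2).tolist())
    for q in("plate","label","rack","reader","reader_head","blank_a","tape","carton"):
        print(q,[(np.round(x["pixel"]).tolist(),round(x["conf"],2)) for x in manip.landmark_of(c,q)][:4])
E
```

```text
scene 397.7667720815135 [1294. -559.  780.] [[0.64, 0.42, -0.64], [0.77, -0.35, 0.54], [-0.0, -0.84, -0.55]]
plate [([253.0, 178.0], 0.85), ([310.0, 119.0], 0.83), ([291.0, 216.0], 0.68), ([239.0, 223.0], 0.6)]
label [([246.0, 187.0], 0.97), ([289.0, 206.0], 0.72), ([311.0, 102.0], 0.65), ([232.0, 230.0], 0.63)]
rack [([287.0, 210.0], 0.7)]
reader [([237.0, 303.0], 0.8), ([288.0, 212.0], 0.55), ([287.0, 204.0], 0.22)]
reader_head [([167.0, 314.0], 0.97)]
blank_a [([282.0, 194.0], 0.56), ([294.0, 236.0], 0.54)]
tape [([304.0, 302.0], 0.9)]
carton [([190.0, 328.0], 0.82), ([288.0, 204.0], 0.56)]
top 498.26189975501984 [ 466.   58. 1878.] [[0.02, -1.0, 0.04], [-1.0, -0.02, -0.02], [0.02, -0.04, -1.0]]
plate [([267.0, 334.0], 0.47), ([255.0, 295.0], 0.45), ([230.0, 394.0], 0.45), ([207.0, 332.0], 0.41)]
label [([200.0, 338.0], 0.57), ([229.0, 404.0], 0.51), ([259.0, 326.0], 0.5), ([242.0, 289.0], 0.44)]
rack [([202.0, 335.0], 0.89), ([205.0, 333.0], 0.72), ([187.0, 326.0], 0.39)]
reader [([209.0, 239.0], 0.57), ([206.0, 332.0], 0.22)]
reader_head [([194.0, 234.0], 0.62)]
blank_a [([206.0, 334.0], 0.61), ([187.0, 328.0], 0.6), ([223.0, 340.0], 0.4)]
tape [([149.0, 296.0], 0.55)]
carton [([251.0, 161.0], 0.61), ([205.0, 333.0], 0.43)]
```

View pics/scene.png

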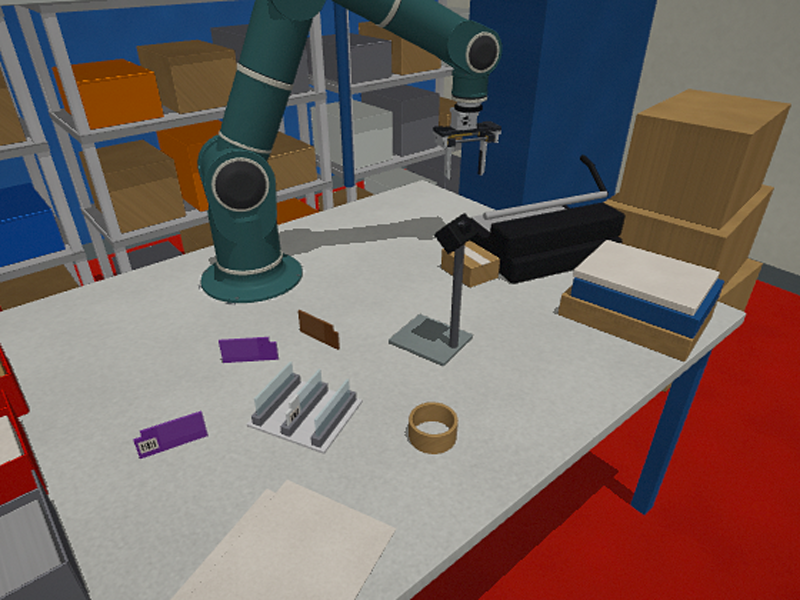

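View pics/top.png

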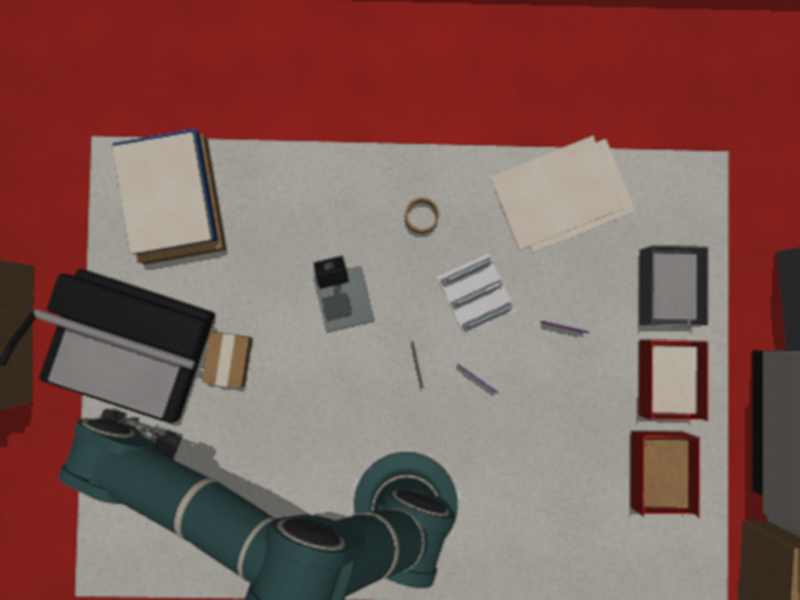

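The scene view shows the rack around (row 288, col 212) in native pixels. A label shows on the middle slot's plate at about (289,206). Plate candidates:
- **Rack plates (scene):** slots at about (277,193), (281,213) and (288,235).
- **Purple decoys:** (245,174) and (304,120).
- **Brown decoy:** (230,223).

By the description I choose the middle rack plate, and I'll check it in a close crop.

Run:
```python
from h import *
s=np.load("pics/scene.npz")["im"];t=np.load("pics/top.npz")["im"]
a=cv2.resize(s[250:320,170:260],(720,560),interpolation=cv2.INTER_CUBIC)
cv2.imwrite("pics/crop_s.png",a[:,:,::-1])
b=cv2.resize(t[165:245,210:370],None,fx=5,fy=5,interpolation=cv2.INTER_CUBIC)
cv2.imwrite("pics/crop_t.png",b[:,:,::-1])
```

```text
(no output)
```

View pics/crop_s.png

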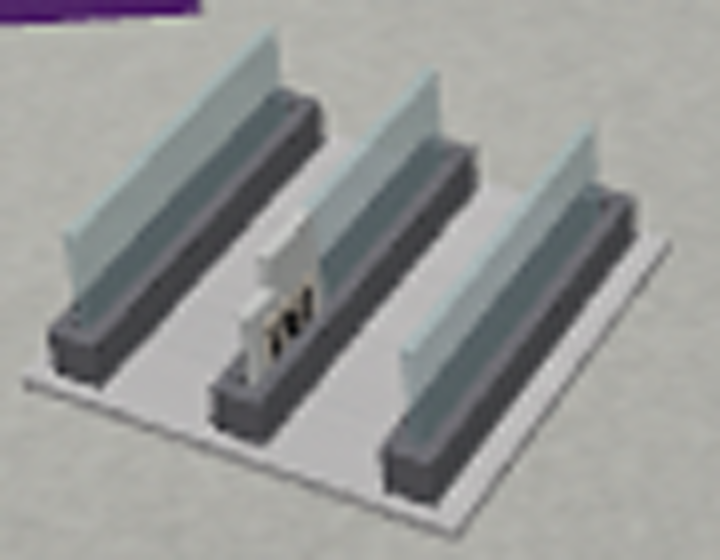

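View pics/crop_t.png

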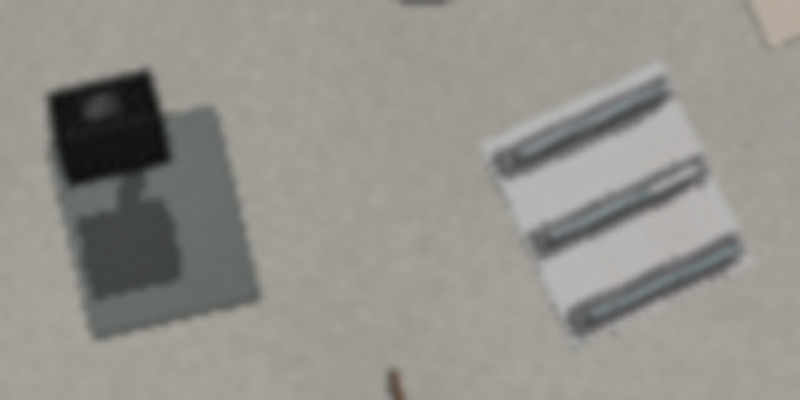

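The crop confirms the choice: the middle plate has a frosted left end with the notch at its top left and a bar label, so the side facing the scene camera is the label side. The outer two plates are plain. In the top crop the frosted end points right, towards world -y. Next I fit the rack, plate and reader poses from the corners.

```bash
cat > fit.py <<'E'
from h import *
from scipy.optimize import least_squares
S=lambda x,y:("scene",250+y/8-.5,170+x/8-.5)
T=lambda x,y:("top",165+y/5-.5,210+x/5-.5)
F=lambda x,y:("scene",y*.7-.5,x*.7-.5)
def fit(obs,x0):
    def W(p,P):
        c,s=np.cos(p[2]),np.sin(p[2]);return np.array([p[0]+c*P[0]-s*P[1],p[1]+s*P[0]+c*P[1],P[2]])
    def res(p): return np.concatenate([proj(o[0],W(p,P))-o[1:] for P,o in obs])
    r=least_squares(res,x0,loss="soft_l1");return r.x,np.round(res(r.x).reshape(-1,2),1).tolist()
mid=lambda px:at_z("top",px,0)[:2]
# rack frame here: x along plate x (to the notch), y along the label face
m=mid((205,333))
rack=[((-75,85,4),T(484,145)),((75,85,4),T(662,63)),((75,-85,4),T(748,263)),((-75,-85,4),T(577,345)),
 ((75,-85,4),S(25,377)),((75,85,4),S(462,530)),((-75,85,4),S(670,240))]
plate=[((-60,0,66),S(432,72)),((46,0,66),S(260,258)),((60,0,52),S(243,300)),((-60,65,66),S(590,125)),((60,65,66),S(405,352)),((-60,-65,66),S(272,32)),((60,-65,66),S(68,235))]
r,e=fit(rack,[*m,-1.4]);print("rack",r,e)
r2,e=fit(plate,[*m,-1.4]);print("plates",r2,e)
r3,e=fit(rack+plate,[*m,-1.4]);print("both",r3)
rd=[((75,-65,12),T(212,107)),((-75,-65,12),T(260,298)),((-75,65,12),T(97,338)),((-75,65,12),F(389,341)),((-75,-65,12),F(443,363)),((75,-65,12),F(472,340))]
q,e=fit(rd,[*mid((209,241)),0]);print("reader",q,e)
c,s=np.cos(q[2]),np.sin(q[2]);H=np.array([q[0]+35*c,q[1]+35*s,270]);print("head",H,proj("scene",H),proj("top",H))
tp=np.array([q[0]+60*c,q[1]+60*s,312]);print("post top",proj("scene",tp),proj("top",tp))
np.savez("pose.npz",rack=r3,reader=q)
E
python3 fit.py
```

```text
rack [ 553.29679486 -176.03727438   -1.11533346] [[0.3, -1.2], [0.0, -1.0], [0.8, 1.0], [1.2, -0.7], [0.9, -0.1], [1.2, -0.2], [0.9, 0.4]]
plates [ 551.41896281 -176.61563103   -1.12761054] [[0.1, -0.3], [0.5, -0.1], [2.6, -0.4], [-0.2, 0.2], [-0.4, 0.2], [-0.9, 0.2], [-0.4, 0.2]]
both [ 552.26536301 -176.4864209    -1.12042556]
reader [530.49007119 175.87463505   7.59601565] [[1.9, -27.4], [-25.3, 1.5], [0.1, 24.6], [-8.1, 1.0], [-1.5, -19.4], [2.2, 2.0]]
head [539.41907419 209.71651599 270.        ] [161.19335517 314.91546837] [204.16620557 223.53920111]
post top [146.50115475 323.08132889] [201.35235764 214.62372045]
```

```bash
sed -i 's/((-75,65,12),F(389,341)),((-75,-65,12),F(443,363)),((75,-65,12),F(472,340))/((-75,-65,12),F(389,341)),((75,-65,12),F(443,363)),((75,65,12),F(472,340)),((-75,65,12),F(418,316))/' fit.py; python3 fit.py | tail -3
cat > plan.py <<'E'
from h import *
z=np.load("pose.npz");rk=z["rack"];q=z["reader"]
a=rk[2];px=np.array([np.cos(a),np.sin(a),0]);py=np.array([-np.sin(a),np.cos(a),0]);pz=np.array([0,0,1.])
G=np.array([-20,0,45.])          # TCP in plate frame
def tool(P,sgn): # plate rotation (cols) -> tool rotation
    t3=-P[:,2];t2=sgn*P[:,1];return np.column_stack([np.cross(t2,t3),t2,t3])
P0=np.column_stack([px,py,pz]);o0=np.array([rk[0],rk[1],6.])
c,s=np.cos(q[2]),np.sin(q[2]);Rr=np.array([[c,-s,0],[s,c,0],[0,0,1]]);k=.5**.5
H=Rr@[35,0,0]+[q[0],q[1],270];hx=Rr@[-k,0,k];hy=Rr@[0,1,0];hz=Rr@[-k,0,-k]
P1=np.column_stack([-hy,-hz,hx])
L=H+120*hz; L0=np.array([40,2.5,25.])
o1=L-P1@L0
E
python3 - <<'E'
from plan import *
print(np.linalg.det(P1),L,P1.round(2).tolist())
for sg in(1,-1):
    for n,P,o in(("pick",P0,o0),("pre",P0,o0+[0,0,120]),("show",P1,o1),("back",P1,o1+100*P1[:,2])):
        j=manip.ik(o+P@G,tool(P,sg));print(sg,n,(o+P@G).round(),None if j is None else np.round(j,2))
E
```

```text
rack [ 553.29679486 -176.03727438   -1.11533346] [[0.3, -1.2], [0.0, -1.0], [0.8, 1.0], [1.2, -0.7], [0.9, -0.1], [1.2, -0.2], [0.9, 0.4]]
plates [ 551.41896281 -176.61563103   -1.12761054] [[0.1, -0.3], [0.5, -0.1], [2.6, -0.4], [-0.2, 0.2], [-0.4, 0.2], [-0.9, 0.2], [-0.4, 0.2]]
1.0 [517.77190193 127.67140685 185.14718626] [[0.97, 0.18, -0.18], [-0.26, 0.68, -0.68], [-0.0, 0.71, 0.71]]
1 pick [ 544. -158.   51.] [-0.4   0.71  0.84  1.91 -0.71  0.85  1.27]
1 pre [ 544. -158.  171.] [-0.49  0.55  0.97  1.84 -0.52  1.04  1.13]
1 show [456. 128. 198.] [ 0.8   0.28 -0.73  2.21 -0.89  0.8   2.08]
1 back [438.  59. 268.] [ 0.84  0.12 -0.55  2.15 -0.84  1.1   2.08]
-1 pick [ 544. -158.   51.] [-0.53  0.86  1.08  1.91 -0.93  0.98 -1.7 ]
-1 pre [ 544. -158.  171.] [-0.56  0.61  1.08  1.84 -0.61  1.08 -1.93]
-1 show [456. 128. 198.] [-0.32  0.23  0.52  2.25 -1.14  1.03 -0.85]
-1 back [438.  59. 268.] [-0.27  0.1   0.63  2.18 -0.93  1.19 -0.97]Traceback (most recent call last):
  File "fit.py", line 19, in <module>
    r3,e=fit(rack+plate,[*m,-1.4]);print("both",r3)
         ~~~^^^^^^^^^^^^^^^
[... 1264 characters left out ...]
vals]
                                    ^^^^^^^
    f = np.atleast_1d(self.fun(x, *self.args, **self.kwargs))
                      ~~~~~~~~^^^^^^^^^^^^^^^^^^^^^^^^^^^^^^
    return np.atleast_1d(self.fun(x))
                         ~~~~~~~~^^^
    return self.f(x, *self.args, **self.kwargs)
           ~~~~~~^^^^^^^^^^^^^^^^^^^^^^^^^^^^^^
  File "fit.py", line 9, in res
    def res(p): return np.concatenate([proj(o[0],W(p,P))-o[1:] for P,o in obs])
                                       ~~~~^^^^^^^^^^^^^
  File "h.py", line 9, in proj
    p=manip.camera_params(c);R=np.array(p["orientation"]);v=R.T@(np.array(P)-np.array(p["position"]))
ValueError: time passes only in moves, steps and waits
```

```bash
cat >> h.py <<'E'
import functools
_cp=functools.lru_cache(None)(manip.camera_params)
class _M:
    camera_params=staticmethod(_cp)
    def __getattr__(s,n): return getattr(_real,n)
_real=manip; manip=_M()
E
python3 fit.py 2>&1| tail -5
python3 - <<'E'
from plan import *
print(L,P1.round(2).tolist(),manip.get_obs()["clock"])
for sg in(1,-1):
    for n,P,o in(("pick",P0,o0),("pre",P0,o0+[0,0,120]),("show",P1,o1),("back",P1,o1+100*P1[:,2])):
        j=manip.ik(o+P@G,tool(P,sg));print(sg,n,(o+P@G).round(),None if j is None else np.round(j,2))
E
```

```text
plates [ 551.41896281 -176.61563103   -1.12761054] [[0.1, -0.3], [0.5, -0.1], [2.6, -0.4], [-0.2, 0.2], [-0.4, 0.2], [-0.9, 0.2], [-0.4, 0.2]]
both [ 552.26536301 -176.4864209    -1.12042556]
reader [5.33934499e+02 1.69043843e+02 2.63442539e-01] [[-0.4, 1.0], [0.3, 1.0], [0.7, -0.2], [-0.2, -1.1], [1.1, 0.7], [-3.3, 1.0], [-1.0, 0.6]]
head [567.72697282 178.15804809 270.        ] [167.53877972 313.91451453] [195.60150681 233.53376976]
post top [156.19671886 322.36614967] [187.04001637 230.65065432]
[485.80164532 156.06187842 185.14718626] [[0.26, 0.68, -0.68], [-0.97, 0.18, -0.18], [-0.0, 0.71, 0.71]] 0.9
1 pick [ 544. -158.   51.] [-0.4   0.71  0.84  1.91 -0.71  0.85  1.27]
1 pre [ 544. -158.  171.] [-0.49  0.55  0.97  1.84 -0.52  1.04  1.13]
1 show [455. 210. 198.] [-0.63 -0.01 -0.04  2.49  1.84  0.3  -2.15]
1 back [387. 191. 268.] [-0.77 -0.34 -0.02  2.53  1.    0.43 -1.35]
-1 pick [ 544. -158.   51.] [-0.53  0.86  1.08  1.91 -0.93  0.98 -1.7 ]
-1 pre [ 544. -158.  171.] [-0.56  0.61  1.08  1.84 -0.61  1.08 -1.93]
-1 show [455. 210. 198.] [-0.86 -0.02  0.19  2.5   1.84  0.3   0.99]
-1 back [387. 191. 268.] [-1.03 -0.36  0.18  2.53  1.09  0.52  1.7 ]
```

Run:
```python
from plan import *
Rd=np.array(manip.get_obs()["orientation"])
manip.servo_line([214.8,586.9,460],max_speed=250)
manip.grip(44)
best=None
tp=o0+P0@G
for sg in(1,-1):
    j=manip.ik([380,-20,430],tool(P0,sg)); print(sg,None if j is None else np.round(j,2))
    if j is not None:
        d=np.abs(np.array(j)-manip.get_obs()["q"]).max()
        if best is None or d<best[0]: best=(d,sg,j)
print(best[1]); sg=best[1]
manip.move_joints(best[2])
manip.move_to(tp+[0,0,90],tool(P0,sg))
o=manip.get_obs();print(o["clock"],o["position"],np.round(o["q"],2),o["width"])
np.save("sg.npy",sg)
im,_=manip.snapshot("scene");cv2.imwrite("pics/pre.png",cv2.resize(im[180:320,120:300],None,fx=4,fy=4,interpolation=cv2.INTER_CUBIC)[:,:,::-1])
# try show options
for nm,z_,x_ in(("A",hx,-hy),("B",-hy,-hx),("C",hy,hx),("D",-hx,hy)):
    P=np.column_stack([x_,-hz,z_]); oo=L-P@L0
    for s2 in(sg,):
        for t,off in(("show",0),("back",80)):
            j=manip.ik(oo+P@G+off*P[:,2],tool(P,s2));print(nm,t,(oo+P@G).round(),None if j is None else np.round(j,2))
```

```text
1 [-0.85 -0.28  0.65  1.85  0.17  1.52  0.22]
-1 [ 0.9  -0.22 -0.75  1.81 -0.15  1.49 -2.52]
1
6.4917 [ 544.0514397  -157.60486407  141.71292626] [-0.43  0.55  0.87  1.86 -0.51  0.97  1.12] 43.99398421102649
A show [455. 210. 198.] [-1.73 -0.09  1.05  2.52  1.81  0.36 -2.08]
A back [455. 210. 198.] [-0.06 -0.3  -0.59  2.51  0.73  0.2  -1.09]
B show [448. 125. 226.] [ 0.1   0.79  0.21  1.91 -1.15  1.91  2.02]
B back [448. 125. 226.] [ 0.39  0.82 -0.01  1.78 -0.99  1.88  1.91]
C show [520. 186. 141.] [-1.56  1.44  1.07  1.64  0.25  1.33 -1.3 ]
C back [520. 186. 141.] [-1.6   1.46  1.07  1.5   0.21  1.49 -1.27]
D show [513. 101. 169.] None
D back [513. 101. 169.] None
```

View pics/pre.png

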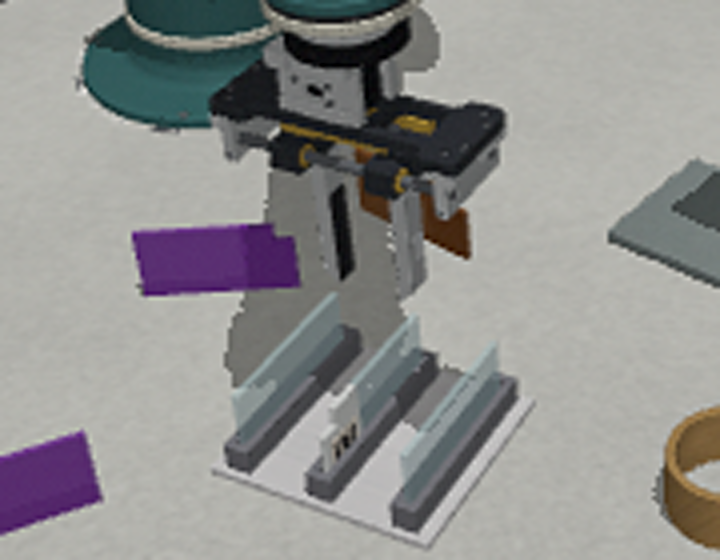

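The fingers straddle the clear part of the middle plate, between the outer plates; the label and notch sit at the crop's (345,425), clear of them. I'll descend, grip and lift, then look.

Run:
```python
from plan import *
tp=o0+P0@G
print(manip.servo_line(tp,max_speed=80,threshold=8))
o=manip.get_obs();print(o["position"],o["force"])
manip.grip(0)
o=manip.get_obs();print(o["width"],o["grasp_force"],o["force"],o["position"])
print(manip.servo_line(tp+[0,0,170],max_speed=90,threshold=25))
o=manip.get_obs();print(o["clock"],o["position"],o["width"],o["grasp_force"],o["force"])
im,_=manip.snapshot("scene");cv2.imwrite("pics/lift.png",cv2.resize(im[150:320,130:300],(600,600),interpolation=cv2.INTER_CUBIC)[:,:,::-1])
print([(x["pixel"],x["conf"]) for x in manip.landmark_of("scene","label")])
P=P0;oo=np.array(o["position"])-P@G
for nm,p in(("label",L0),("c-60",[-60,0,60]),("n46",[46,0,60]),("n60",[60,0,46]),("b60",[60,0,0]),("b-60",[-60,0,0])):
    r=proj("scene",oo+P@p);print(nm,r.round(1),"crop",((r[1]-130+.5)*600/170).round(),((r[0]-150+.5)*600/170).round())
```

```text
False
[ 543.84957863 -158.55488194   51.43667839] [0.30118058 0.34413466 0.13661312]
4.487833788666369 30.00010997056961 [ 0.18114251 -0.49080904  0.59593432] [ 543.56371898 -158.49859649   51.01713282]
False
10.5417 [ 543.41041316 -158.45495003  220.66571615] 4.793346922893873 29.9999338388443 [ 0.57573451 -0.02410263 -0.49274749]
[([245.3, 190.7], 0.93), ([311.7, 97.9], 0.9), ([232.1, 232.7], 0.7), ([235.6, 195.8], 0.6)]
label [239.9 198.5] crop 244.0 319.0
c-60 [207.6 218.1] crop 313.0 205.0
n46 [229.2 194.5] crop 230.0 281.0
n60 [237.1 191.8] crop 220.0 309.0
b60 [252.4 194.1] crop 228.0 363.0
b-60 [226.7 220. ] crop 319.0 272.0
```

View pics/lift.png

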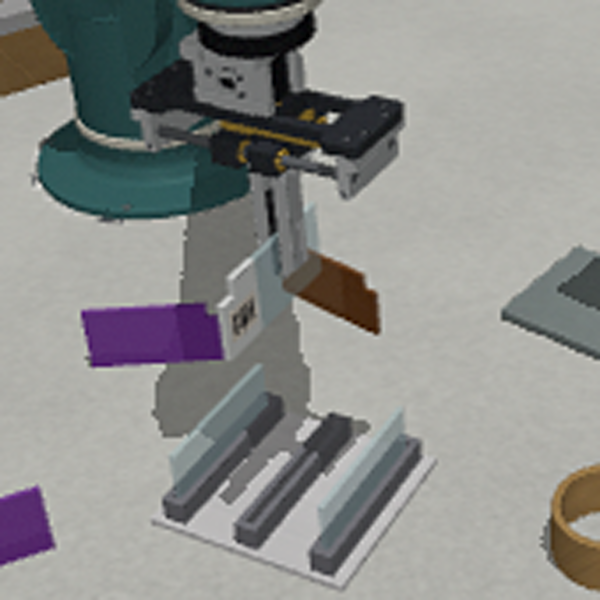

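The plate is out of the slot and held by its clear part. The label is at crop (244,318), against a predicted (244,319), and the notch corners match too. The other plates are still in place. Now I present it using option B, with the tool level and coming in from the right.

Run:
```python
from plan import *
P=np.column_stack([-hx,-hz,-hy]);oo=L-P@L0;tp=oo+P@G;R=tool(P,1)
manip.servo_line(o0+P0@G+[0,0,240],max_speed=150)
print(np.round(manip.ik(tp-130*hy,R),2))
manip.move_to(tp-130*hy+[0,0,15],R)
o=manip.get_obs();print(o["clock"],o["position"],o["width"],o["force"],np.round(o["q"],2))
print(manip.servo_line(tp,rot=R,max_speed=70,threshold=10))
manip.wait(.5)
o=manip.get_obs();print(o["clock"],np.round(o["position"]-tp,2),o["width"],o["grasp_force"],o["force"],np.round(o["q"],2))
Q=np.array(o["orientation"]);print("angle err",np.degrees(np.arccos(np.clip((np.trace(Q.T@R)-1)/2,-1,1))))
for c in("scene","top"):
    im,_=manip.snapshot(c);cv2.imwrite(f"pics/show_{c}.png",cv2.resize(im[110:300,190:400] if c=="scene" else im[130:280,180:380],(800,600) if c=="top" else (660,597),interpolation=cv2.INTER_CUBIC)[:,:,::-1])
    print(c,[(x["pixel"],x["conf"]) for x in manip.landmark_of(c,"label")],"pred",proj(c,L).round(1),"corners",[proj(c,oo+P@np.array(p)).round(1).tolist() for p in([-60,0,0],[-60,0,60],[46,0,60],[60,0,46],[60,0,0])])
    print([(x["pixel"],x["conf"]) for x in manip.landmark_of(c,"reader_head")],proj(c,H))
```

```text
[ 0.45  0.86 -0.01  1.69 -0.95  1.94  1.88]
12.725 [4.82288864e+02 1.69325778e-01 2.40760838e+02] 4.9069649501047685 [ 0.95547111  0.49222046 -0.90623036] [ 0.45  0.83 -0.01  1.7  -0.95  1.95  1.86]
False
15.2417 [ 0.   -0.01 -0.01] 4.870748519931278 30.000067055225372 [-0.01510144 -1.55904975 -0.17871108] [ 0.33  0.78 -0.08  1.91 -1.06  1.76  1.93]
angle err 0.0037160519291688956
scene [([310.5, 100.9], 0.82), ([185.5, 286.7], 0.7), ([244.1, 189.0], 0.56), ([232.3, 231.9], 0.55)] pred [185.3 289. ] corners [[156.4, 274.4], [163.3, 262.8], [191.9, 283.2], [193.7, 288.4], [187.7, 296.6]]
[([167.4, 315.1], 0.69)] [167.53877972 313.91451453]
top [([221.9, 241.3], 0.59), ([244.6, 290.5], 0.51), ([228.7, 405.6], 0.39)] pred [221.4 241.4] corners [[244.7, 238.0], [240.2, 255.9], [218.3, 251.3], [216.5, 246.7], [219.8, 233.7]]
[([195.0, 233.1], 0.74), ([231.7, 236.6], 0.41)] [195.60150681 233.53376976]
```

View pics/show_scene.png

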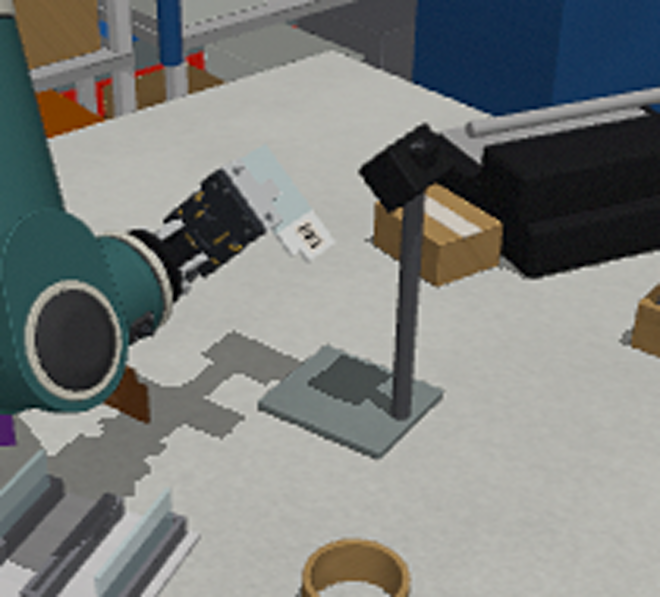

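View pics/show_top.png

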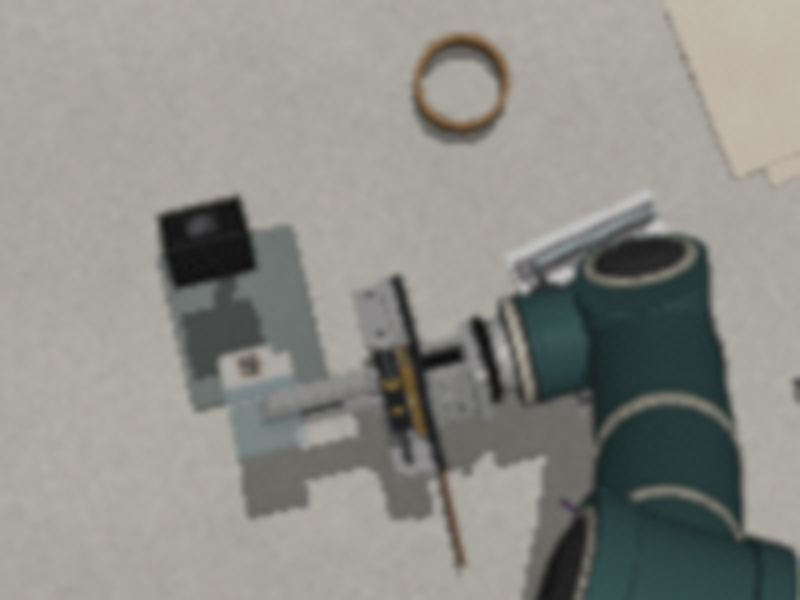

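The plate hangs label side up in front of the window and touches nothing. The label is at about (185,289) in the scene view and (221,242) in the top view, within about 1 px of prediction. The other things stand where they were, so I'm handing it in.

```bash
python3 -c "
from station import manip
print(manip.close_job())"
```

```text
the job is handed in; nothing more can be done
None
```

I lifted the notched plate out by its clear part and handed the job in while holding it label side up, square to the reader's window, with the label centred about 12 cm in front of it.

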